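# Seat the sectioned dies and lock the die tray

## Task

The dies of the sectioned stone model stand proud in their blue die tray: follow the horseshoe of teeth with your fingertips and gently press every die fully home on its pins. Then, and only then, push the tray's two locking arms fully shut against its sides, and come away. Only touch and push: the stone chips easily, so press no harder than it takes, and leave the other things on the bench where they are.

Things in the scene. Friction and masses are not known exactly. Their poses are not given: they have to be found in the camera images.
- tray: blue D-shaped die tray on a dark steel plate 100 x 112 x 6 mm, fixed to the bench. Origin: centre of the plate's underside; z up, +x to the open heel of the horseshoe, -x to the front teeth, +y its left. Stone arch of eight dies, 15 mm deep; centreline: straight sides y = +-25 mm, x = 3 to 27 mm, joined in front by a half circle of radius 25 mm about (3, 0).
- die_1_top (a point): die 1 of 8, counted round the arch from the left heel: left rearmost molar, 12 mm long along the arch. Point on the arch centreline at its mid-length, at tooth-top height: 38 mm over the bench when home, up to 42.5 when proud. It slides straight down on its pins against about 1.5 N of friction to a hard stop and stays where it is left
- die_2_top (a point): die 2 of 8, counted round the arch from the left heel: left front molar, 12 mm long along the arch. Point on the arch centreline at its mid-length, at tooth-top height: 38 mm over the bench when home, up to 42.5 when proud. It slides straight down on its pins against about 1.5 N of friction to a hard stop and stays where it is left
- die_3_top (a point): die 3 of 8, counted round the arch from the left heel: left premolar pair, 15 mm long along the arch. Point on the arch centreline at its mid-length, at tooth-top height: 38 mm over the bench when home, up to 42.5 when proud. It slides straight down on its pins against about 1.5 N of friction to a hard stop and stays where it is left
- die_4_top (a point): die 4 of 8, counted round the arch from the left heel: left front teeth (three), 23.5 mm long along the arch. Point on the arch centreline at its mid-length, at tooth-top height: 38 mm over the bench when home, up to 42.5 when proud. It slides straight down on its pins against about 1.5 N of friction to a hard stop and stays where it is left
- die_5_top (a point): die 5 of 8, counted round the arch from the left heel: right front teeth (three), 23.5 mm long along the arch. Point on the arch centreline at its mid-length, at tooth-top height: 38 mm over the bench when home, up to 42.5 when proud. It slides straight down on its pins against about 1.5 N of friction to a hard stop and stays where it is left
- die_6_top (a point): die 6 of 8, counted round the arch from the left heel: right premolar pair, 15 mm long along the arch. Point on the arch centreline at its mid-length, at tooth-top height: 38 mm over the bench when home, up to 42.5 when proud. It slides straight down on its pins against about 1.5 N of friction to a hard stop and stays where it is left
- die_7_top (a point): die 7 of 8, counted round the arch from the left heel: right front molar, 12 mm long along the arch. Point on the arch centreline at its mid-length, at tooth-top height: 38 mm over the bench when home, up to 42.5 when proud. It slides straight down on its pins against about 1.5 N of friction to a hard stop and stays where it is left
- die_8_top (a point): die 8 of 8, counted round the arch from the left heel: right rearmost molar, 12 mm long along the arch. Point on the arch centreline at its mid-length, at tooth-top height: 38 mm over the bench when home, up to 42.5 when proud. It slides straight down on its pins against about 1.5 N of friction to a hard stop and stays where it is left
- lock_left (a joint): angle of the left locking arm, rad: 0 = shut (parallel to tray x, along the +y side; a hard stop), grows as the arm's rear end swings outwards to +y; at most 1.2. Stiff hinge (about 0.025 N m), stays where it is left
- lock_left_end (a point): centre of the thickened free end of the left locking arm, 46 mm from its hinge, half-way up. The arm is a blue plastic bar, 5 mm thick (outer face of the 6 mm long thick end 5 mm from the midline), 51 mm long from hinge to tip, its top 21 mm and its underside 8.5 mm above the bench
- lock_left_hinge (a point): upright hinge axis of the left locking arm at half the arm's height; in the tray's frame x = -14, y = +39.5 mm
- lock_right (a joint): angle of the right locking arm, rad: 0 = shut (parallel to tray x, along the -y side; a hard stop), grows as the arm's rear end swings outwards to -y; at most 1.2. Stiff hinge (about 0.025 N m), stays where it is left
- lock_right_end (a point): centre of the thickened free end of the right locking arm, 46 mm from its hinge, half-way up. The arm is a blue plastic bar, 5 mm thick (outer face of the 6 mm long thick end 5 mm from the midline), 51 mm long from hinge to tip, its top 21 mm and its underside 8.5 mm above the bench
- lock_right_hinge (a point): upright hinge axis of the right locking arm at half the arm's height; in the tray's frame x = -14, y = -39.5 mm
- stain_jar: stain jar with a red lid, 42 mm across, 46 mm high; loose bystander to the left of the tray. Origin: centre of its underside
- tweezers: steel tweezers, 132 mm long, lying flat; loose bystander at the right edge of the bench. Origin: centre of its underside
- opposing_model: green plaster dental model, 48 x 60 x 25 mm; loose bystander. Origin: centre of its underside
- wax_tin: round wax tin with a red lid, 66 mm across, 24 mm high; loose bystander. Origin: centre of its underside
- blue_cup: small blue cup, 30 mm across, 13 mm high; loose bystander. Origin: centre of its underside

How it is judged:
By the outcome, as a careful person would: the job done as asked, in the order asked, and still so for the second after the job is handed in, with the robot touching nothing.
It also fails if it takes over 61 s, if anything falls off the work surface, if the arm or the gripper's body presses on something with over 40 N, if the wrist force passes 120 N, or if a joint passes its speed limit or range.

## Robot

A 6-joint arm with a two-finger parallel gripper is mounted at the origin on a cart in front of the work surface, level with it; the furniture and walls round the work are solid. World frame = base frame: x ahead of the robot, y to its left, z up, the work surface at z = 0. Lengths are in mm, angles in rad, forces in N, time in s.
With the tool pointing down it reaches from about 400 to 925 mm from the base axis. Payload 12.5 kg.
Tool frame: the origin (TCP) lies at the very end of the fingers, on their centre line; the grasp point (between the pads) lies 19 mm behind it; z points along the fingers, y is the line along which they close (so a half turn about z gives the same grasp; the last joint's range is limited). The gripper opens to 95 mm and grips with 3 to 60 N. Pads are 20 mm wide; open, the fingers measure 119 mm over their backs; the gripper's body (75 mm by 180 mm) begins 59 mm behind the grasp point.
Start: joints at [-1.246, 0.491, 1.559, -0, 1.092, -0.106], TCP at [261.023, -567.903, 214.661] pointing down, gripper open.
Joint ranges: [-3.1, 3.1], [-0.84, 2.19], [0.05, 2.79], [-1.13, 4.28], [0.06, 2.93], [-2.69, 2.69]. Speed limits (rad/s): [2.22, 2.22, 2.79, 3.14, 3.14, 3.14].

## Interface

Orientations are given as [roll, pitch, yaw] about the fixed x, y, z axes, in that order (R = Rz(yaw) Ry(pitch) Rx(roll)).
In Python, from cell import state, imaging, env, spot_in, mark_of gives the robot as it stands. The module is installed in compiled form; this text tells all that it offers.
- The arm moves only by the tool step_arm, never from a script. Its argument "increments" is a list of rows, each an object with "slide": the shift along the tool's x, y, z in m, a list of three; "roll": the turn about the tool's z in rad. A call has 1 to 5 rows; each row is the pose to reach, as a shift and turn from the pose commanded when the call began, along the tool's axes at that moment; what a row does not reach only later rows make up. A row lasts 1/8 s, in which the tool goes at most 62.5 mm and 10.7 degrees, less where a joint would pass 70% of its speed; a pose out of reach is approached as far as the arm can. A call with a gripper value outside its range is refused whole. "fingers" is the opening, from 0 (shut) to 1 (fully open), set as the call begins (left out, the last holds). The fingers move at their own pace and stop on an object; the grip force is fixed at half the most. Time passes only in rows, so rows that repeat a pose let the fingers close. It gives the time, the measured TCP pose, the force, the opening and the grip force at its end, in the units of the state.
- state(): the state, without advancing time (a new reading comes with each control period).
- imaging.read_camera(name): name is "scene" or "top"; returns a dict with "color" (400x640x3 uint8, red, green, blue), "z_map" (400x640 float32, mm along the optical axis (not along the pixel's ray), 0 where there is no reading), "intrinsics" (3x3 intrinsics, pixels), "camera_from_world" (4x4, takes a point from world to camera coordinates). Camera axes: x right, y up, looking along -z (the intrinsics and any distortion apply to the point x, -y, -z); pixel columns grow to the right and rows downward; lengths in mm; the calibration is good to about 2 mm. A picture is of the moment at which its call begins.
- env.job_done(): hands the job in; it is judged then, once.
Trained networks look in the newest picture that a camera, given by its name, has taken for a name from the list of things; names that differ only in an ending like _2 or _b are one class to them, and where a whole thing is asked for, a point or a joint stands for the part that bears it (a point fixed in the world has none). Each returns a list of dicts, best first, with "confidence" (0 to 1); they miss things now and then, are a little off and sometimes report something else, mostly with a low value. They report only what shows in the picture. A call takes as long as a camera call.
- spot_in(camera, target): "bbox" ([left, top, right, bottom] in pixels, round what is visible of it).
- mark_of(camera, target): "uv" ([column, row] in pixels: a listed point, or the origin of a listed thing).
The state is a dict: "t": time; "joints": joint angles; "qvel": joint speeds; "tau": joint torques, N m; "eef_pos": TCP position; "tcp_rot": TCP orientation; "ft_force": force on the tool from outside, world axes, zero at the start; "moment": the same for the moment, N m; "opening": opening from 0.0 (shut) to 1.0 (fully open); "grip_force": force on a finger pad.
Only numpy, scipy, OpenCV 4.12 (cv2) and the standard library are available. Lean on these libraries where they do the work, as an engineer would, in place of code of your own. Each camera call takes 0.05 s, during which the arm holds its last target. There are 200 camera calls.

## Working session

There is one attempt and no reset: what is moved stays moved. The work goes in short steps, Python scripts to look and compute and a tool call to move; the robot and the scene stay as the last step left them, time stands still between calls to the robot, and variables do not carry over. Pictures are saved under pics/ and viewed, at most 10 in all, crops included, and the job is handed in when it is done.

Besides the shell and the picture viewer there is one more tool, called after "Emit:" by a JSON object that holds its "method" and its "body", one argument or row to a line. step_arm: Moves the arm, as the interface text tells. Its arguments: {"type":"object","properties":{"increments":{"type":"array"},"fingers":{"type":"number"}},"required":["increments"]}

```bash
mkdir -p pics
cat > h.py <<'E'
from cell import state, imaging, env, spot_in, mark_of
import numpy as np, cv2
def cam(n):
    d=imaging.read_camera(n); return d
def world(d,u,v,z=None):
    K=np.array(d["intrinsics"]);T=np.linalg.inv(np.array(d["camera_from_world"]))
    r=np.array([(u-K[0,2])/K[0,0],-(v-K[1,2])/K[1,1],-1.])
    o=T[:3,3];w=T[:3,:3]@r
    if z is None: s=d["z_map"][int(round(v)),int(round(u))]
    else: s=(z-o[2])/w[2]
    return o+s*w
def proj(d,p):
    c=np.array(d["camera_from_world"])@np.append(p,1);K=np.array(d["intrinsics"])
    return K[0,0]*c[0]/-c[2]+K[0,2],K[1,1]*-c[1]/-c[2]+K[1,2]
E
python3 - <<'E'
from h import *
s=state();print(s)
for n in("top","scene"):
    d=cam(n);cv2.imwrite(f"pics/{n}0.png",d["color"][:,:,::-1])
    print(n,np.linalg.inv(d["camera_from_world"])[:3,3],d["intrinsics"][0])
    for t,z in[("tray",0),("die_1_top",40),("lock_left_end",15),("lock_left_hinge",15),("lock_right_end",15),("lock_right_hinge",15)]:
        for m in mark_of(n,t)[:8]: print(t,np.round(m["uv"],1),round(m["confidence"],2),world(d,*m["uv"],z).round(1))
E
```

```text
{'t': 0.0, 'joints': array([-1.24561793e+00,  4.91567343e-01,  1.55945314e+00, -7.17401549e-06,
        1.09166190e+00, -1.05589806e-01]), 'qvel': array([-8.76944343e-04, -1.20199338e-03,  1.18345361e-03, -1.61775639e-03,
        1.48245006e-03,  8.50202031e-05]), 'tau': array([-2.65246243e-03, -6.12657952e+01, -2.58187222e+01,  6.91902498e-02,
        4.81892901e-02, -1.14704967e-04]), 'eef_pos': array([ 260.92974908, -567.66732229,  214.05563099]), 'tcp_rot': array([-3.14050832e+00, -1.08523290e-04,  4.30771455e-01]), 'ft_force': array([ 0.26787104, -0.01151062,  0.3244895 ]), 'moment': array([ 0.02008856, -0.00391518,  0.00888159]), 'grip_force': 0.0, 'opening': 0.9992687872108493}
top [ 382.4497172   -49.28572385 1078.02741917] [480.73466487   0.         320.70906161]
tray [357.3 205.7] 0.97 [ 569.5 -113.7    0. ]
tray [349.7 195.5] 0.67 [593.7 -97.4   0. ]
die_1_top [347.3 195.3] 0.4 [586.5 -90.4  40. ]
lock_left_end [373.7 192.9] 0.69 [ 595.  -150.9   15. ]
lock_left_end [328.2 193.8] 0.56 [596.3 -48.5  15. ]
lock_left_end [369.4 200.7] 0.15 [ 577.5 -140.4   15. ]
lock_left_hin
[... 264 characters left out ...]
 15. ]
lock_right_hinge [421.9 286.2] 0.27 [ 385.2 -245.5   15. ]
lock_right_hinge [349.1 204.5] 0.22 [570.3 -94.6  15. ]
scene [1162.77065894  -48.48847278  679.61467394] [411.37632227   0.         316.20069041]
tray [279.7 234.5] 0.72 [ 567.2 -111.8    0. ]
die_1_top [289.8 231.2] 0.48 [593.4 -87.5  40. ]
lock_left_end [229.2 184.2] 0.55 [ 418.2 -239.6   15. ]
lock_left_end [304.6 239.5] 0.41 [594.8 -57.1  15. ]
lock_left_hinge [295.8 223.8] 0.51 [549.6 -76.5  15. ]
lock_right_end [241.4 242.4] 0.44 [ 601.5 -189.6   15. ]
lock_right_hinge [262.2 226.6] 0.62 [ 557.2 -149.5   15. ]
lock_right_hinge [294.9 223.6] 0.41 [548.9 -78.5  15. ]
lock_right_hinge [426.2 202.9] 0.25 [486.4 224.2  15. ]
```

View pics/top0.png

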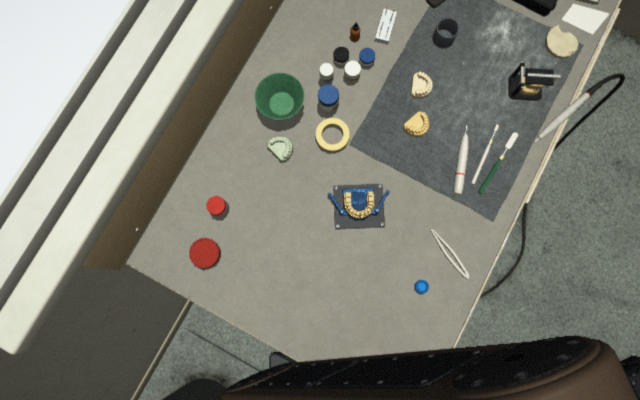

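View pics/scene0.png

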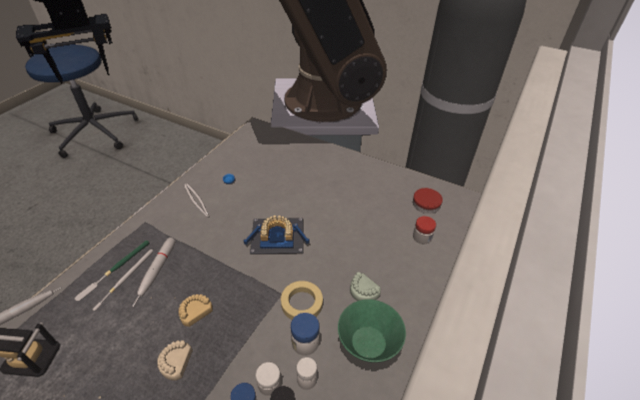

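Run:
```python
from h import *
d=cam("top");e=cam("scene")
c=d["color"][175:235,318:398];c2=e["color"][205:265,238:318]
im=np.vstack([cv2.resize(x,(640,300) if 0 else (400,300),interpolation=cv2.INTER_CUBIC) for x in(c,c2)])
cv2.imwrite("pics/crop1.png",im[:,:,::-1])
# plate mask: above bench ~6mm by depth + dark
for n,x,(r0,r1,c0,c1) in(("top",d,(170,240,315,405)),("scene",e,(200,270,230,325))):
    P=np.array([[world(x,u,v) for u in range(c0,c1)] for v in range(r0,r1)])
    g=x["color"][r0:r1,c0:c1].astype(int)
    dark=(g.max(2)<85)
    print(n,"bench z",np.median(P[:8,:,2]),"dark",dark.sum(),"bright",g.mean(2)[:6].mean())
    m=dark|(P[...,2]>9)|((g[...,2]-g[...,0])>25)
    m=cv2.morphologyEx(m.astype(np.uint8),cv2.MORPH_OPEN,np.ones((9,9)))
    k,lab,st,_=cv2.connectedComponentsWithStats(m);i=1+st[1:,4].argmax()
    ys,xs=np.nonzero(lab==i)
    W=np.array([world(x,u+c0,v+r0,6)[:2] for u,v in zip(xs,ys)],np.float32)
    print(cv2.minAreaRect(W))
    t=P[...,2]>30; print("teeth",t.sum(),P[t].mean(0),P[t].min(0),P[t].max(0))
```

```text
top bench z -0.43017912759682986 dark 423 bright 144.9067901234568
((574.8822631835938, -114.26126861572266), (70.43388366699219, 69.18265533447266), 87.95355224609375)
teeth 305 [ 550.51186598 -110.39875094  122.54703794] [ 382.4497172  -147.52023057   30.02663798] [ 593.81395003  -49.28572385 1078.02741917]
scene bench z -1.7992226678807697 dark 1170 bright 114.60058479532162
((573.2047119140625, -118.89923858642578), (117.09152221679688, 100.1857681274414), 89.42868041992188)
teeth 270 [ 621.03594689 -111.03675846   89.34744404] [ 547.00845962 -146.40784632   30.0638389 ] [1162.77065894  -48.48847278  679.61467394]
```

View pics/crop1.png

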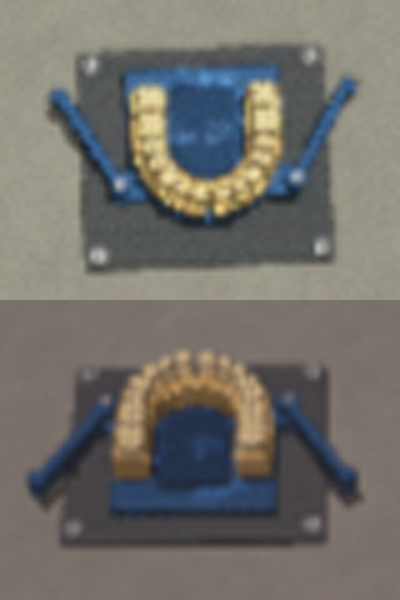

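Run:
```python
from h import *
from scipy.optimize import least_squares
d=cam("top");e=cam("scene")
f=lambda l,o:[( (x+.5)/5-.5+o[0],(y+.5)/5-.5+o[1]) for x,y in l]
T=f([(77,53),(325,43),(334,262),(88,270)],(318,175)); S=f([(328,67),(78,65),(62,243),(326,243)],(238,205))
loc=np.array([(50,56),(50,-56),(-50,-56),(-50,56)])
# scene view: top-left = -x,-y ; right=+y
Sl=np.array([(-50,56),(-50,-56),(50,-56),(50,56)])
hl=np.array([(-14,39.5),(-14,-39.5)]);HT=f([(120,184),(298,177)],(318,175));HS=f([(289,99),(106,101)],(238,205))
for A in([(d,T,loc,6),(d,HT,hl,21)],[(e,S,Sl,6),(e,HS,hl,21)],):
    W=np.vstack([[world(x,*p,z)[:2] for p in uv] for x,uv,l,z in A]);L=np.vstack([a[2] for a in A])
    def r(p):
        c,s=np.cos(p[2]),np.sin(p[2]);return (p[:2]+L@np.array([[c,s],[-s,c]])-W).ravel()
    q=least_squares(r,[570,-112,0]);print(q.x.round(3));print(q.fun.reshape(-1,2).round(1))
for x,uv in((d,f([(347,85),(60,97)],(318,175))),(e,f([(37,182),(348,176)],(238,205)))):
    print("ends R/L",[world(x,*p,18)[:2].round(1) for p in uv])
# tooth height map
yaw=.04
P=[]
for x in(d,e):
  for v in range(170,270):
    for u in range(230,405):
      if x["z_map"][v,u]>0:
        w=world(x,u,v)
        if 500<w[0]<640 and -180<w[1]<-40 and 30<w[2]<50:P.append(w)
P=np.array(P);print(len(P),P.min(0),P.max(0),P.mean(0))
```

```text
[ 5.68230e+02 -1.16654e+02  5.00000e-03]
[[ 0.3 -0.4]
 [-0.1  0.6]
 [ 0.3 -0.9]
 [ 0.   0.8]
 [-0.1 -0.2]
 [-0.4  0. ]]
[ 5.72495e+02 -1.16402e+02 -1.00000e-03]
[[-1.1  0.2]
 [ 1.   0.8]
 [-0.9 -2.1]
 [-1.8  0.4]
 [ 1.7  0.2]
 [ 1.1  0.4]]
ends R/L [array([ 596.4, -180.5]), array([595.1, -51.6])]
ends R/L [array([ 600.3, -181.9]), array([598.3, -51.6])]
525 [ 538.75947527 -147.86985229   30.03957015] [600.18825162 -82.69170626  45.78649284] [ 569.21248398 -116.28479655   37.1663256 ]
```

Emit:
{"method": "step_arm", "body": {
  "increments": [
    {"slide":[0.05,-0.028,0.005],"roll":0.1},
    {"slide":[0.1,-0.057,0.012],"roll":0.2},
    {"slide":[0.15,-0.085,0.02],"roll":0.3},
    {"slide":[0.2,-0.114,0.03],"roll":0.4},
    {"slide":[0.25,-0.142,0.04],"roll":0.431}
  ],
  "fingers": 0.4
}}

```text
t: 1.52
eef_pos: [429.8, -333.0, 174.6]
tcp_rot: [3.141, -0.0, -0.002]
ft_force: [0.6, -0.8, 0.1]
opening: 0.535
grip_force: 0.0
```

Emit:
{"method": "step_arm", "body": {
  "increments": [
    {"slide":[0.031,-0.043,0.01]},
    {"slide":[0.062,-0.087,0.02]},
    {"slide":[0.093,-0.13,0.04]},
    {"slide":[0.124,-0.173,0.06]},
    {"slide":[0.155,-0.2165,0.08]}
  ]
}}

```text
invalid input at $.increments[0]: expected keys slide, roll
```

Emit:
{"method": "step_arm", "body": {
  "increments": [
    {"slide":[0,0,0.01]},
    {"slide":[0,0,0.02]},
    {"slide":[0,0,0.03]},
    {"slide":[0,0,0.03]},
    {"slide":[0,0,0.03]}
  ]
}}

```text
invalid input at $.increments[0]: expected keys slide, roll
```

Run:
```python
from h import *
e=cam("scene");s=state();print(s["eef_pos"],s["tcp_rot"],s["opening"],s["ft_force"],s["moment"])
cv2.imwrite("pics/c2.png",cv2.resize(e["color"][180:270,220:340],(720,540),interpolation=cv2.INTER_CUBIC)[:,:,::-1])
d=cam("top");cv2.imwrite("pics/c2t.png",cv2.resize(d["color"][150:240,300:420],(720,540),interpolation=cv2.INTER_CUBIC)[:,:,::-1])
```

```text
[ 432.00181892 -327.98351141  173.42992186] [-3.13934212e+00  3.92913829e-04 -6.48265198e-04] 0.4908191534837 [ 2.04106926  4.51460391 -0.911961  ] [ 0.17145885 -0.00505056  0.06475311]
```

View pics/c2.png

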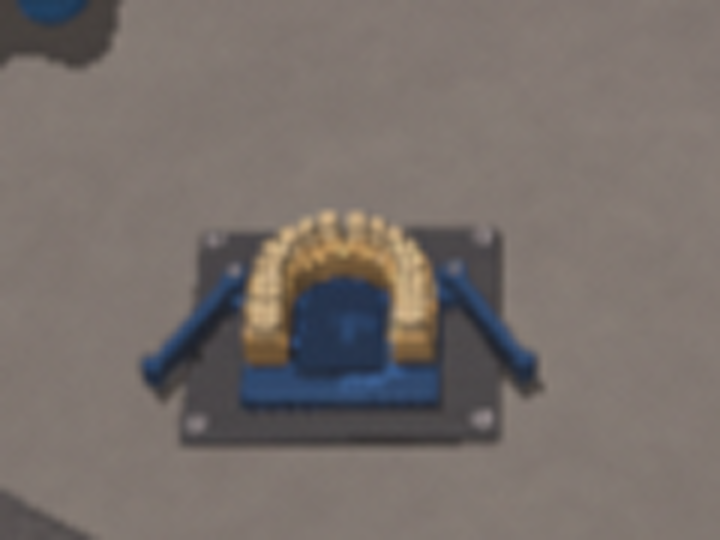

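The picture shows the tray unobstructed (arch centred near (340,290) in the crop); the moves were refused because "roll" was missing.

Emit:
{"method": "step_arm", "body": {
  "increments": [
    {"slide":[0.031,-0.043,0.01],"roll":0},
    {"slide":[0.062,-0.087,0.02],"roll":0},
    {"slide":[0.093,-0.13,0.04],"roll":0},
    {"slide":[0.124,-0.173,0.06],"roll":0},
    {"slide":[0.1525,-0.2115,0.08],"roll":0}
  ]
}}

```text
t: 2.25
eef_pos: [582.5, -122.1, 94.2]
tcp_rot: [3.141, -0.001, -0.0]
ft_force: [0.7, -0.1, 0.3]
opening: 0.395
grip_force: 0.0
```

Emit:
{"method": "step_arm", "body": {
  "increments": [
    {"slide":[0,0,0.01],"roll":0},
    {"slide":[0,0,0.02],"roll":0},
    {"slide":[0,0,0.03],"roll":0},
    {"slide":[0,0,0.03],"roll":0},
    {"slide":[0,0,0.03],"roll":0}
  ]
}}

```text
t: 2.88
eef_pos: [581.4, -123.7, 65.0]
tcp_rot: [3.141, -0.001, -0.001]
ft_force: [0.7, 0.5, -0.0]
opening: 0.402
grip_force: 0.0
```

Run:
```python
from h import *
e=cam("scene");s=state();print(s["eef_pos"],s["tcp_rot"],s["opening"],s["ft_force"],s["moment"])
cv2.imwrite("pics/c3.png",cv2.resize(e["color"][180:270,220:340],(720,540),interpolation=cv2.INTER_CUBIC)[:,:,::-1])
```

```text
[ 581.54959579 -123.52757098   65.12577698] [ 3.14124694e+00 -8.07696689e-04 -8.56306273e-04] 0.3945979775371474 [-0.0073098   0.11626637 -1.11638675] [-0.02147592  0.0272572   0.04186029]
```

View pics/c3.png

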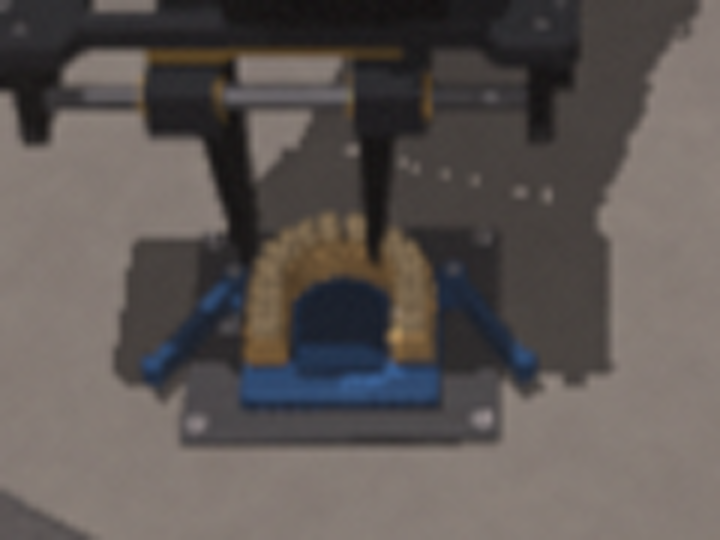

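The fingertips are about 8 mm too far to the right (-y): tips near (250,255) and (375,255), thinner than assumed. I'll shift and widen.

Emit:
{"method": "step_arm", "body": {
  "increments": [
    {"slide":[0.003,-0.007,0.006],"roll":0},
    {"slide":[0.003,-0.007,0.012],"roll":0},
    {"slide":[0.003,-0.007,0.016],"roll":0},
    {"slide":[0.003,-0.007,0.017],"roll":0},
    {"slide":[0.003,-0.007,0.017],"roll":0}
  ],
  "fingers": 0.48
}}

```text
t: 3.55
eef_pos: [584.4, -116.1, 47.6]
tcp_rot: [3.142, 0.0, -0.0]
ft_force: [0.3, -0.3, 0.2]
opening: 0.475
grip_force: 0.0
```

Run:
```python
from h import *
e=cam("scene");s=state();print(s["eef_pos"],s["tcp_rot"],s["opening"],s["ft_force"],s["moment"])
cv2.imwrite("pics/c4.png",cv2.resize(e["color"][190:250,240:320],(800,600),interpolation=cv2.INTER_CUBIC)[:,:,::-1])
```

```text
[ 584.47815574 -116.11807906   47.6819715 ] [ 3.14146160e+00 -1.33947872e-04 -3.24915263e-04] 0.47729814569843637 [0.41152377 0.16350595 0.0534506 ] [ 0.05676858  0.0586647  -0.03853577]
```

View pics/c4.png

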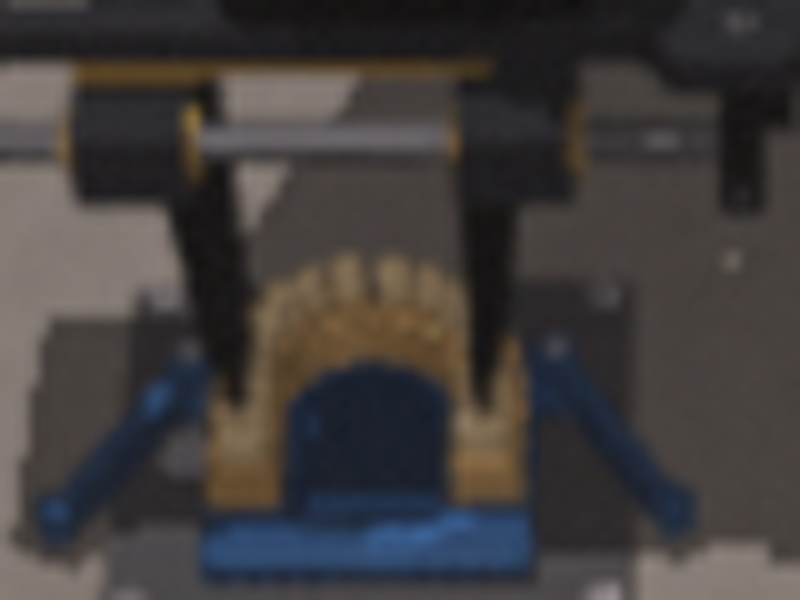

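Both fingertips hang centred just over the molar tops (tips at (235,400) and (482,405)). Now I press slowly.

Emit:
{"method": "step_arm", "body": {
  "increments": [
    {"slide":[0,0,0.002],"roll":0},
    {"slide":[0,0,0.004],"roll":0},
    {"slide":[0,0,0.005],"roll":0},
    {"slide":[0,0,0.006],"roll":0}
  ]
}}

```text
t: 4.1
eef_pos: [584.4, -116.0, 41.7]
tcp_rot: [3.142, 0.0, -0.0]
ft_force: [-1.5, -0.1, 3.3]
opening: 0.481
grip_force: 1.4
```

Emit:
{"method": "step_arm", "body": {
  "increments": [
    {"slide":[0,0,0.0007],"roll":0},
    {"slide":[0,0,0.0015],"roll":0}
  ]
}}

```text
t: 4.35
eef_pos: [584.5, -116.0, 40.4]
tcp_rot: [3.141, -0.0, -0.0]
ft_force: [-1.5, 1.2, 5.8]
opening: 0.481
grip_force: 2.8
```

Emit:
{"method": "step_arm", "body": {
  "increments": [
    {"slide":[0,0,0.0005],"roll":0},
    {"slide":[0,0,0.001],"roll":0}
  ]
}}

```text
t: 4.6
eef_pos: [584.4, -116.1, 39.5]
tcp_rot: [3.141, -0.0, -0.0]
ft_force: [-1.7, 1.2, 4.7]
opening: 0.482
grip_force: 2.8
```

Emit:
{"method": "step_arm", "body": {
  "increments": [
    {"slide":[0,0,0.0005],"roll":0},
    {"slide":[0,0,0.001],"roll":0}
  ]
}}

```text
t: 4.85
eef_pos: [584.5, -116.1, 38.5]
tcp_rot: [3.141, -0.0, -0.0]
ft_force: [-1.6, 0.0, 6.1]
opening: 0.483
grip_force: 2.8
```

Emit:
{"method": "step_arm", "body": {
  "increments": [
    {"slide":[0,0,0.0003],"roll":0},
    {"slide":[0,0,0.0005],"roll":0}
  ]
}}

```text
t: 5.1
eef_pos: [584.5, -116.0, 38.3]
tcp_rot: [3.141, -0.0, -0.0]
ft_force: [-3.2, 0.4, 12.0]
opening: 0.483
grip_force: 5.5
```

Emit:
{"method": "step_arm", "body": {
  "increments": [
    {"slide":[0,0,0.0003],"roll":0}
  ]
}}

```text
t: 5.22
eef_pos: [584.5, -116.0, 38.2]
tcp_rot: [3.141, -0.0, -0.0]
ft_force: [-4.4, 1.6, 14.2]
opening: 0.485
grip_force: 7.5
```

Emit:
{"method": "step_arm", "body": {
  "increments": [
    {"slide":[0,0,-0.004],"roll":0},
    {"slide":[0,0,-0.009],"roll":0},
    {"slide":[-0.01,0,-0.009],"roll":0},
    {"slide":[-0.0195,0,-0.008],"roll":0},
    {"slide":[-0.0195,0,-0.007],"roll":0}
  ],
  "fingers": 0.465
}}

```text
t: 5.85
eef_pos: [564.0, -116.0, 44.2]
tcp_rot: [-3.141, 0.001, -0.0]
ft_force: [-0.1, -0.4, -0.3]
opening: 0.464
grip_force: 0.0
```

Emit:
{"method": "step_arm", "body": {
  "increments": [
    {"slide":[0,0,0.001],"roll":0},
    {"slide":[0,0,0.002],"roll":0},
    {"slide":[0,0,0.003],"roll":0},
    {"slide":[0,0,0.004],"roll":0},
    {"slide":[0,0,0.005],"roll":0}
  ]
}}

```text
t: 6.48
eef_pos: [565.1, -116.1, 39.5]
tcp_rot: [3.141, -0.001, -0.0]
ft_force: [0.8, 0.1, 6.3]
opening: 0.466
grip_force: 2.7
```

Emit:
{"method": "step_arm", "body": {
  "increments": [
    {"slide":[0,0,0.0005],"roll":0},
    {"slide":[0,0,0.001],"roll":0},
    {"slide":[0,0,0.0014],"roll":0}
  ]
}}

```text
t: 6.85
eef_pos: [565.2, -116.1, 38.3]
tcp_rot: [3.141, -0.001, -0.0]
ft_force: [-1.6, -0.1, 11.1]
opening: 0.464
grip_force: 5.4
```

Emit:
{"method": "step_arm", "body": {
  "increments": [
    {"slide":[0,0,0.0002],"roll":0},
    {"slide":[0,0,0.0003],"roll":0}
  ]
}}

```text
t: 7.1
eef_pos: [565.1, -116.1, 38.2]
tcp_rot: [3.141, -0.001, -0.0]
ft_force: [-1.7, 0.2, 10.4]
opening: 0.465
grip_force: 5.8
```

Emit:
{"method": "step_arm", "body": {
  "increments": [
    {"slide":[0,0,-0.004],"roll":0},
    {"slide":[0,0,-0.009],"roll":0},
    {"slide":[-0.008,0,-0.009],"roll":0},
    {"slide":[-0.0145,0,-0.009],"roll":0},
    {"slide":[-0.0145,0,-0.009],"roll":0}
  ],
  "fingers": 0.2
}}

```text
t: 7.72
eef_pos: [549.8, -116.0, 46.6]
tcp_rot: [-3.141, 0.001, -0.0]
ft_force: [-0.2, 0.2, -0.1]
opening: 0.198
grip_force: 0.0
```

Emit:
{"method": "step_arm", "body": {
  "increments": [
    {"slide":[0,0,0.001],"roll":0},
    {"slide":[0,0,0.002],"roll":0},
    {"slide":[0,0,0.004],"roll":0},
    {"slide":[0,0,0.006],"roll":0},
    {"slide":[0,0,0.007],"roll":0}
  ]
}}

```text
t: 8.35
eef_pos: [550.5, -116.0, 39.5]
tcp_rot: [3.142, -0.0, -0.0]
ft_force: [-0.0, 0.1, 1.1]
opening: 0.198
grip_force: 0.7
```

Emit:
{"method": "step_arm", "body": {
  "increments": [
    {"slide":[0,0,0.0005],"roll":0},
    {"slide":[0,0,0.001],"roll":0},
    {"slide":[0,0,0.0014],"roll":0}
  ]
}}

```text
t: 8.72
eef_pos: [550.4, -116.0, 38.3]
tcp_rot: [3.142, -0.0, -0.0]
ft_force: [-1.0, 0.8, 2.9]
opening: 0.199
grip_force: 1.3
```

Emit:
{"method": "step_arm", "body": {
  "increments": [
    {"slide":[0,0,0.0003],"roll":0},
    {"slide":[0,0,0.0005],"roll":0}
  ]
}}

```text
t: 8.98
eef_pos: [550.5, -116.0, 38.1]
tcp_rot: [3.141, -0.0, -0.0]
ft_force: [-2.0, 1.0, 8.7]
opening: 0.2
grip_force: 4.4
```

Run:
```python
from h import *
s=state();print(s["t"],s["eef_pos"],s["ft_force"],s["moment"],s["opening"])
```

```text
8.975 [ 550.49857466 -116.02766309   38.14788877] [-1.9885784   1.0114593   8.68779167] [ 0.24070901  0.40555442 -0.04197433] 0.19981346422485463
```

Emit:
{"method": "step_arm", "body": {
  "increments": [
    {"slide":[0,0,-0.01],"roll":0},
    {"slide":[0,0,-0.035],"roll":0},
    {"slide":[0.016,-0.03,-0.04],"roll":0},
    {"slide":[0.032,-0.06,-0.04],"roll":0},
    {"slide":[0.0475,-0.09,-0.04],"roll":0}
  ],
  "fingers": 0.0
}}

```text
t: 9.6
eef_pos: [598.5, -25.2, 78.4]
tcp_rot: [3.141, -0.001, -0.0]
ft_force: [-0.0, 0.0, 0.0]
opening: 0.005
grip_force: 0.0
```

Run:
```python
from h import *
s=state();print(s["t"],s["eef_pos"],s["opening"])
d=cam("top");e=cam("scene")
a=cv2.resize(d["color"][175:235,318:398],(400,300),interpolation=cv2.INTER_CUBIC)
b=cv2.resize(e["color"][190:265,238:338],(800,600),interpolation=cv2.INTER_CUBIC)
cv2.imwrite("pics/c5.png",b[:,:,::-1])
c=np.array([569.5,-116.5])
P=[]
for v in range(190,265):
  for u in range(238,338):
    w=world(e,u,v)
    if 30<w[2]<50 and 535<w[0]<602 and -152<w[1]<-80:P.append(w)
P=np.array(P)
A=[np.array([21,25]),np.array([9,25]),np.array([-4.4,23.9]),np.array([-18.9,12])]
A+= [a*[1,-1] for a in A[::-1]]
for i,a in enumerate(A):
  m=np.hypot(*(P[:,:2]-c-a).T)<6; print(i+1,m.sum(),np.percentile(P[m,2],[50,90]).round(1) if m.any() else None)
```

```text
9.6 [598.52403485 -25.16510083  78.38564989] 0.004544183891969118
1 21 [35.4 37.6]
2 13 [35.  37.7]
3 14 [35.5 37. ]
4 12 [33.9 37.3]
5 15 [34.8 36.6]
6 13 [34.6 36.7]
7 14 [35.5 37.4]
8 17 [35.2 37.3]
```

View pics/c5.png

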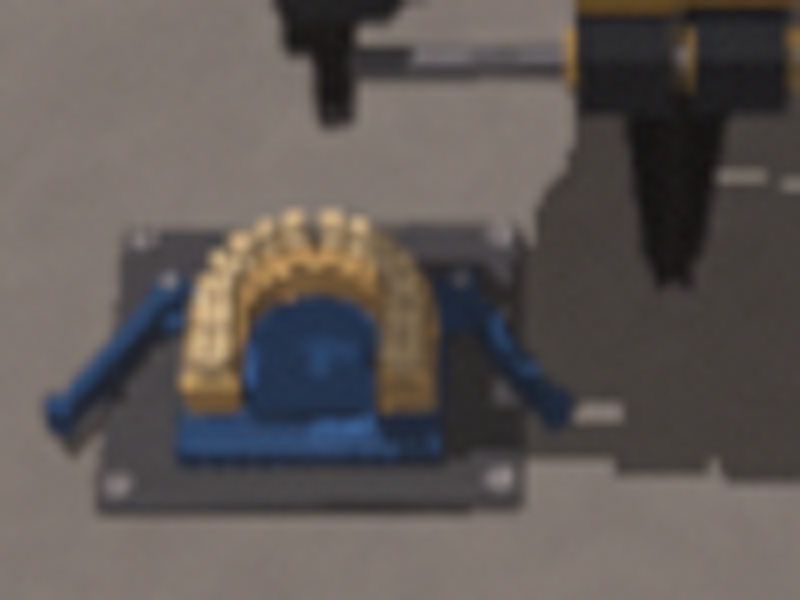

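The dies all read level (90th percentile 36.6–37.7 mm). The left arm's end is at (555,405), with the closed tip clear outside it. Next I go down and push.

Emit:
{"method": "step_arm", "body": {
  "increments": [
    {"slide":[0,0,0.02],"roll":0},
    {"slide":[0,0,0.04],"roll":0},
    {"slide":[0,0,0.057],"roll":0},
    {"slide":[0,0,0.064],"roll":0},
    {"slide":[0,0,0.064],"roll":0}
  ]
}}

```text
t: 10.32
eef_pos: [597.9, -26.2, 13.5]
tcp_rot: [3.142, 0.0, -0.0]
ft_force: [-1.4, 0.1, -0.3]
opening: 0.005
grip_force: 0.0
```

Emit:
{"method": "step_arm", "body": {
  "increments": [
    {"slide":[0,0.006,0],"roll":0},
    {"slide":[0,0.012,0],"roll":0},
    {"slide":[0,0.018,0],"roll":0},
    {"slide":[0,0.024,0],"roll":0},
    {"slide":[0,0.028,0],"roll":0}
  ]
}}

```text
t: 10.95
eef_pos: [598.0, -54.5, 13.8]
tcp_rot: [3.141, -0.0, -0.0]
ft_force: [0.5, 0.8, -0.1]
opening: 0.005
grip_force: 0.5
```

Emit:
{"method": "step_arm", "body": {
  "increments": [
    {"slide":[0,0.003,0],"roll":0},
    {"slide":[0,0.006,0],"roll":0},
    {"slide":[0,0.009,0],"roll":0}
  ]
}}

```text
t: 11.32
eef_pos: [597.9, -63.2, 13.7]
tcp_rot: [3.142, 0.0, -0.0]
ft_force: [0.7, 0.9, -1.1]
opening: 0.007
grip_force: 0.3
```

Emit:
{"method": "step_arm", "body": {
  "increments": [
    {"slide":[0,0.001,0],"roll":0},
    {"slide":[0,0.002,0],"roll":0},
    {"slide":[0,0.003,0],"roll":0}
  ]
}}

```text
t: 11.7
eef_pos: [597.9, -66.0, 13.7]
tcp_rot: [3.142, -0.0, -0.0]
ft_force: [-0.3, 0.4, -0.0]
opening: 0.004
grip_force: 0.3
```

Emit:
{"method": "step_arm", "body": {
  "increments": [
    {"slide":[0,0.0005,0],"roll":0},
    {"slide":[0,0.001,0],"roll":0}
  ]
}}

```text
t: 11.95
eef_pos: [597.9, -67.0, 13.7]
tcp_rot: [3.142, -0.0, -0.0]
ft_force: [0.4, 3.8, -0.5]
opening: 0.007
grip_force: 1.2
```

Emit:
{"method": "step_arm", "body": {
  "increments": [
    {"slide":[0,0.0005,0],"roll":0},
    {"slide":[0,0.001,0],"roll":0}
  ]
}}

```text
t: 12.2
eef_pos: [597.9, -67.4, 13.7]
tcp_rot: [-3.141, 0.0, -0.0]
ft_force: [1.1, 8.5, 0.5]
opening: 0.003
grip_force: 4.1
```

Emit:
{"method": "step_arm", "body": {
  "increments": [
    {"slide":[0,-0.008,0],"roll":0},
    {"slide":[0,-0.012,0],"roll":0},
    {"slide":[0,-0.012,-0.02],"roll":0},
    {"slide":[0,-0.012,-0.055],"roll":0},
    {"slide":[0,-0.005,-0.065],"roll":0}
  ]
}}

```text
t: 12.82
eef_pos: [598.6, -63.0, 80.4]
tcp_rot: [3.141, -0.003, 0.001]
ft_force: [0.3, 0.2, -1.0]
opening: 0.003
grip_force: 0.0
```

Emit:
{"method": "step_arm", "body": {
  "increments": [
    {"slide":[0,0.04,0],"roll":0},
    {"slide":[0,0.08,0],"roll":0},
    {"slide":[0,0.115,0],"roll":0},
    {"slide":[0,0.144,0],"roll":0},
    {"slide":[0,0.144,0],"roll":0}
  ]
}}

```text
t: 13.45
eef_pos: [597.4, -209.0, 77.8]
tcp_rot: [-3.142, 0.001, -0.003]
ft_force: [0.4, 0.3, 0.9]
opening: 0.008
grip_force: 0.0
```

Emit:
{"method": "step_arm", "body": {
  "increments": [
    {"slide":[0,0,0.02],"roll":0},
    {"slide":[0,0,0.04],"roll":0},
    {"slide":[0,0,0.057],"roll":0},
    {"slide":[0,0,0.065],"roll":0},
    {"slide":[0,0,0.065],"roll":0}
  ]
}}

```text
t: 14.08
eef_pos: [597.8, -206.8, 13.3]
tcp_rot: [-3.141, 0.001, -0.0]
ft_force: [-0.1, -0.6, 0.1]
opening: 0.001
grip_force: 0.0
```

Emit:
{"method": "step_arm", "body": {
  "increments": [
    {"slide":[0,-0.006,0],"roll":0},
    {"slide":[0,-0.012,0],"roll":0},
    {"slide":[0,-0.018,0],"roll":0},
    {"slide":[0,-0.024,0],"roll":0},
    {"slide":[0,-0.029,0],"roll":0}
  ]
}}

```text
t: 14.7
eef_pos: [598.0, -177.6, 13.9]
tcp_rot: [3.141, -0.0, -0.0]
ft_force: [1.0, -0.4, 1.0]
opening: 0.006
grip_force: 0.5
```

Emit:
{"method": "step_arm", "body": {
  "increments": [
    {"slide":[0,-0.003,0],"roll":0},
    {"slide":[0,-0.006,0],"roll":0},
    {"slide":[0,-0.008,0],"roll":0},
    {"slide":[0,-0.009,0],"roll":0}
  ]
}}

```text
t: 15.2
eef_pos: [597.9, -168.9, 13.7]
tcp_rot: [3.142, 0.0, -0.0]
ft_force: [1.4, -0.8, -0.1]
opening: 0.003
grip_force: 0.3
```

Emit:
{"method": "step_arm", "body": {
  "increments": [
    {"slide":[0,-0.001,0],"roll":0},
    {"slide":[0,-0.002,0],"roll":0}
  ]
}}

```text
t: 15.45
eef_pos: [597.9, -167.0, 13.7]
tcp_rot: [3.142, -0.0, -0.0]
ft_force: [0.6, -1.3, 0.5]
opening: 0.003
grip_force: 0.3
```

Emit:
{"method": "step_arm", "body": {
  "increments": [
    {"slide":[0,-0.0005,0],"roll":0},
    {"slide":[0,-0.001,0],"roll":0}
  ]
}}

```text
t: 15.7
eef_pos: [597.9, -166.0, 13.7]
tcp_rot: [3.142, 0.0, -0.0]
ft_force: [0.6, -0.0, -0.5]
opening: 0.004
grip_force: 0.3
```

Emit:
{"method": "step_arm", "body": {
  "increments": [
    {"slide":[0,-0.0005,0],"roll":0},
    {"slide":[0,-0.001,0],"roll":0}
  ]
}}

```text
t: 15.95
eef_pos: [598.0, -165.1, 13.7]
tcp_rot: [3.141, -0.0, -0.0]
ft_force: [0.5, -3.3, 0.4]
opening: 0.003
grip_force: 1.3
```

Emit:
{"method": "step_arm", "body": {
  "increments": [
    {"slide":[0,-0.0004,0],"roll":0},
    {"slide":[0,-0.0008,0],"roll":0}
  ]
}}

```text
t: 16.2
eef_pos: [598.0, -164.8, 13.8]
tcp_rot: [3.141, -0.0, -0.0]
ft_force: [-0.2, -6.8, -1.1]
opening: 0.004
grip_force: 3.5
```

Emit:
{"method": "step_arm", "body": {
  "increments": [
    {"slide":[0,0.008,0],"roll":0},
    {"slide":[0,0.014,0],"roll":0},
    {"slide":[0,0.016,-0.03],"roll":0},
    {"slide":[0,0.03,-0.08],"roll":0},
    {"slide":[0,0.06,-0.12],"roll":0}
  ]
}}

```text
t: 16.82
eef_pos: [598.0, -224.2, 135.6]
tcp_rot: [-3.141, -0.0, 0.001]
ft_force: [0.8, -0.4, -0.1]
opening: 0.006
grip_force: 0.0
```

Emit:
{"method": "step_arm", "body": {
  "increments": [
    {"slide":[-0.03,0.05,-0.02],"roll":0},
    {"slide":[-0.06,0.08,-0.04],"roll":0},
    {"slide":[-0.08,0.1,-0.05],"roll":0},
    {"slide":[-0.08,0.1,-0.05],"roll":0},
    {"slide":[-0.08,0.1,-0.05],"roll":0}
  ]
}}

```text
t: 17.45
eef_pos: [518.1, -323.8, 183.4]
tcp_rot: [-3.141, 0.0, -0.0]
ft_force: [-0.2, 0.4, 0.2]
opening: 0.004
grip_force: 0.0
```

Run:
```python
from h import *
e=cam("scene")
cv2.imwrite("pics/c6.png",cv2.resize(e["color"][190:265,228:328],(800,600),interpolation=cv2.INTER_CUBIC)[:,:,::-1])
```

```text
(no output)
```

View pics/c6.png

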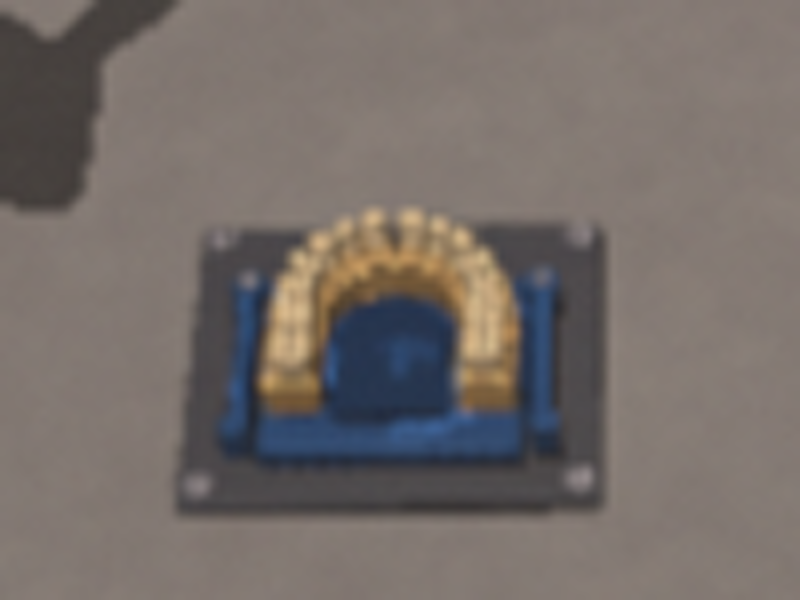

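Both locking arms lie parallel to the tray sides (ends at (235,435) and (545,435)), the dies are level and the arm is clear.

```bash
python3 -c "
from cell import env;print(env.job_done())"
```

```text
the job is handed in; nothing more can be done
None
```

All eight dies are pressed home, with a peak total force of about 14 N. After that I pushed both locking arms shut against their stops, moved the robot clear and handed the job in at about 17.5 s; no verdict came back.

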